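# Hold the light-box shutter open under a jar of preserve

### The arm

A 6-joint arm with a two-finger parallel gripper is mounted at the origin on the work surface. World frame = base frame: x ahead of the robot, y to its left, z up, the work surface at z = 0. Lengths are in m, angles in degrees, forces in N, time in s.
With the tool pointing down it reaches from about 0.3 to 0.775 m from the base axis. Payload 14.6 kg.
Tool frame: the origin (TCP) lies at the very end of the fingers, on their centre line; the grasp point (between the pads) lies 19 mm behind it; z points along the fingers, y is the direction in which the jaws open and shut (so a half turn about z gives the same grasp; the last joint's range is limited). The gripper opens to 85 mm and grips with 20 to 120 N. Pads are 22 mm wide; open, the fingers measure 114 mm over their backs; the gripper's body (76 mm by 85 mm) begins 54 mm behind the grasp point. The pads swing forward as they close: fully open they stand 13 mm farther back than shut.
Start: joints at [-77.04, 17.183, 87.147, -0, 75.671, -3.816], TCP at [0.159, -0.527, 0.231] pointing down, gripper open.
Joint ranges: [-173.82, 173.82], [-45.26, 126.66], [13.44, 144.39], [-59.66, 239.66], [0, 175.72], [-146.38, 146.38]. Speed limits (degrees/s): [127.2, 127.2, 147.25, 180, 180, 180].

### API

Orientations are given as [roll, pitch, yaw] about the fixed x, y, z axes, in that order (R = Rz(yaw) Ry(pitch) Rx(roll)).
In Python, from station import bot gives the robot as it stands.
- The arm moves only by the tool step_arm, never from a script. Its argument "series" is a list of rows, each a list of 5 numbers: the finger opening in m, from 0 to 0.0854, then the shift along the tool's x, y, z in m, then the turn about the tool's z in rad. A call has 1 to 12 rows; each row shifts and turns the commanded pose from where the row before left it, along the tool's axes as they then stand; what a row does not reach is not made up. A row lasts 1/12 s, in which the tool goes at most 41.7 mm and 7.16 degrees, less where a joint would pass 70% of its speed; a pose out of reach is approached as far as the arm can. A call with a gripper value outside its range is refused whole. The fingers move at their own pace and stop on an object; "grip_force" is the grip in N (left out, the last holds). Time passes only in rows, so rows that do not move let the fingers close. It gives the time, the measured TCP pose, the force and the opening at its end, in the units of the state.
- bot.state(): the state, without advancing time (a new reading comes with each control period).
- bot.snapshot(name): name is "scene" or "top"; returns a dict with "frame" (480x640x3 uint8, red, green, blue), "fovy" (degrees; the focal length in pixels is half the picture's height over the tangent of half this angle, whatever the lens; pixels are square), "cx", "cy" (the principal point, pixels), "dist" ([k1, k2, p1, p2, k3] as OpenCV has them; the pictures are not rectified), "world_to_cam" (4x4, takes a point from world to camera coordinates). Camera axes: x right, y up, looking along -z (the intrinsics and any distortion apply to the point x, -y, -z); pixel columns grow to the right and rows downward; lengths in m; the calibration is good to about 2 mm. A picture is of the moment at which its call begins. There is no depth.
- bot.close_job(): hands the job in, once; it reports no verdict.
The state is a dict: "clock": time; "joint_positions": joint angles; "dq": joint speeds; "tau": joint torques, N m; "tcp_pos": TCP position; "ee_rot": TCP orientation; "force": force on the tool from outside, world axes, zero at the start; "moment": the same for the moment, N m; "opening": finger opening in m.
Only numpy, scipy, OpenCV 4.12 (cv2) and the standard library are available. Lean on these libraries where they do the work, as an engineer would, in place of code of your own. Each camera call takes 0.05 s, during which the arm holds its last target.

### The job

Check a jar of preserve against the light: while the shutter of the inspection light box is still closed, stand the tallest of the three small amber jars that stand in the open beside the box upright on the two raised rails, centred over the covered window, and let go of it. Then take the shutter's upright grip, pull the spring-return shutter out until its pointer is at the small clip that marks the opening, and finish while still holding it there, with the jar standing on the rails. Leave the other two jars and the clear plastic jug where they are.

Things in the scene. Friction and masses are not known exactly. Their poses are not given: they have to be found in the camera images.
- jar: the jar to inspect: straight round amber glass jar with a steel lid, 56 mm in diameter and 80 mm tall, the tallest of the three jars, about 0.2 to 0.4 kg; stands on the table. Origin at the centre of its underside, z up along the jar.
- squat_jar: bystander: squat amber jar with steel lid, 74 mm in diameter, 58 mm tall; origin at the centre of its underside. The three jars may stand in any of three places, in any order.
- small_jar: bystander: small amber jar with steel lid, 40 mm in diameter, 55 mm tall; origin at the centre of its underside.
- jug: bystander: open clear plastic cup-shaped jug, 90 mm in diameter at the rim, 90 mm tall, on the table beyond the light box; origin at the centre of its underside.
- lightbox: grey inspection light box fixed to the table, 150 mm (its x) by 340 mm (its y) by 60 mm tall. Origin on the table under the window centre; the box spans x -75..+75 and y -70..+270 mm in its own frame. Its lit window (72 x 64 mm, in the top face above the origin) is covered by the closed shutter, which slides open along the box's +y.
- perch (a point): where the jar's underside centre belongs: midway between the two steel rails, level with their tops (95 mm above the table), over the window centre. The rails run along the box's x, 132 mm long, 8 mm wide, centred at y = -18 and +18 mm, on short posts at x = -62 and +62 mm. Axes as the light box.
- shutter: steel plate sliding on top of the box, under the rails, with a black upright grip and a white pointer. Its origin and axes are the box's when closed and shift along the box's +y by the opening, 0 to 95 mm. A spring pulls it shut: 3 N when closed plus 100 N/m of opening (10 N at 70 mm); it snaps shut if let go.
- handle (a point): centre of the top face of the shutter's upright grip, 150 mm above the table, at y = 150 mm in the shutter's frame. The grip is a black block 16 mm thick along the box's y (the pull direction), 36 mm wide along its x, free-standing from 74 to 150 mm above the table.
- pointer (a point): tip of the narrow white pointer (3 mm wide) on the shutter's +x side, at x = 60, y = 100, z = 68.5 mm in the shutter's frame; it travels with the shutter along the box's +y towards the mark.
- mark: brass clip fixed on the box's +x top edge, 14 mm wide along the box's y. Origin at its middle, on the box's top face (60 mm above the table), at x = 69 mm in the box's frame; axes as the box. It is 45 to 72 mm beyond the closed pointer along +y. The pointer is at the mark when its tip lies within the clip's 14 mm width along y; the two never touch.

How it is judged:
By the outcome, as a careful person would: the job done as asked, in the order asked, and still so for the second after the job is handed in, while the arm keeps its last pose, push and grip.
It also fails if it takes over 51 s, if anything falls off the work surface, if the arm or the gripper's body presses on something with over 40 N, if the wrist force passes 120 N, or if a joint passes its speed limit or range.

## Working session

There is one attempt and no reset: what is moved stays moved. The work goes in short steps, Python scripts to look and compute and a tool call to move; the robot and the scene stay as the last step left them, time stands still between calls to the robot, and variables do not carry over. Pictures are saved under pics/ and viewed, and the job is handed in when it is done.

Besides the shell and the picture viewer there is one more tool, called after ">>>" as name(argument=value, ...) on one line, values as JSON. step_arm: Moves the arm, as the interface text tells. Its arguments: {"type":"object","properties":{"series":{"type":"array"},"grip_force":{"type":"number"}},"required":["series"]}

```bash
ls; mkdir -p pics
cat > h.py <<'E'
import numpy as np, cv2
from station import bot
def snap(n,fn):
    s=bot.snapshot(n); cv2.imwrite('pics/'+fn,s['frame'][:,:,::-1]); np.save('pics/'+fn+'.npy',s,allow_pickle=True); return s
def K(s):
    f=240/np.tan(np.radians(s['fovy'])/2); return np.array([[f,0,s['cx']],[0,f,s['cy']],[0,0,1.]])
def ray(s,px):
    p=cv2.undistortPoints(np.array([[px]],float),K(s),np.array(s['dist'],float))[0,0]
    M=np.array(s['world_to_cam']); R=M[:3,:3]; t=M[:3,3]
    return -R.T@t, R.T@np.array([p[0],-p[1],-1.])
def onz(s,px,z):
    o,d=ray(s,px); return o+d*(z-o[2])/d[2]
def proj(s,P):
    M=np.array(s['world_to_cam']); c=(M[:3,:3]@np.array(P,float).T).T.reshape(-1,3)+M[:3,3]; c=c*[1,-1,-1]
    return cv2.projectPoints(c,np.zeros(3),np.zeros(3),K(s),np.array(s['dist'],float))[0][:,0]
def load(fn): return np.load('pics/'+fn+'.npy',allow_pickle=True).item()
E
python3 - <<'E'
from h import *
for n in('scene','top'):
    s=snap(n,n+'0.png'); M=np.array(s['world_to_cam']); print(n,s['fovy'],s['cx'],s['cy'],s['dist'],(-M[:3,:3].T@M[:3,3]).round(3))
print(bot.state())
E
```

```text
pics
scene 57.4894969273088 319.1785954443761 242.00882072067938 [-0.06610564  0.          0.          0.          0.        ] [1.094 0.206 0.577]
top 43.91659856302945 313.5850386007886 240.47444500886746 [-0.08840334  0.          0.          0.          0.        ] [ 0.451 -0.071  1.068]
{'clock': 0.1, 'joint_positions': array([-7.70399488e+01,  1.72113182e+01,  8.71779156e+01, -4.81058590e-04,
        7.56724060e+01, -3.81420287e+00]), 'dq': array([-0.04104187, -0.05547227, -0.1294132 , -0.04407063,  0.06063807,
        0.0784445 ]), 'tau': array([ 1.55118370e-03, -5.44377172e+01, -3.62368834e+01, -9.30963552e-06,
        3.04689427e-03,  3.84801831e-05]), 'tcp_pos': array([ 0.15869082, -0.52637255,  0.2307802 ]), 'ee_rot': array([-1.79938466e+02, -3.63541951e-03,  1.67743715e+01]), 'force': array([0.50525394, 0.38066409, 0.2724259 ]), 'moment': array([0.04619052, 0.0106814 , 0.00205309]), 'opening': 0.08534786490184246}
```

View pics/scene0.png

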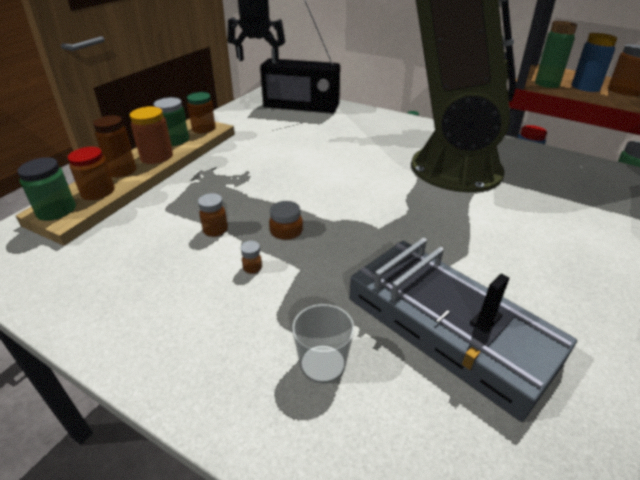

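View pics/top0.png

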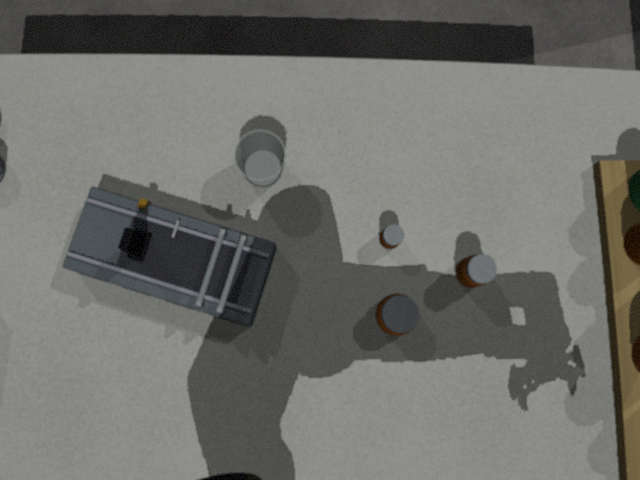

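The pictures show the tall jar at scene (212,215) / top (480,268), the squat jar at top (398,314), the small jar at top (391,237), and the jug at top (262,160). The box is at the left of the top view, with its rails near (222,268), grip (135,243), pointer (176,229) and brass clip (143,203). Next I'll enlarge the key parts.

Run:
```python
from h import *
t=load('top0.png');s=load('scene0.png')
c=t['frame'][170:340,50:290,::-1]; cv2.imwrite('pics/tc.png',cv2.resize(c,None,fx=3.3,fy=3.3,interpolation=cv2.INTER_CUBIC))
c=s['frame'][230:430,340:590,::-1]; cv2.imwrite('pics/sc.png',cv2.resize(c,None,fx=3,fy=3,interpolation=cv2.INTER_CUBIC))
c=t['frame'][220:350,360:510,::-1]; cv2.imwrite('pics/tj.png',cv2.resize(c,None,fx=4,fy=4,interpolation=cv2.INTER_CUBIC))
```

```text
(no output)
```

View pics/tc.png

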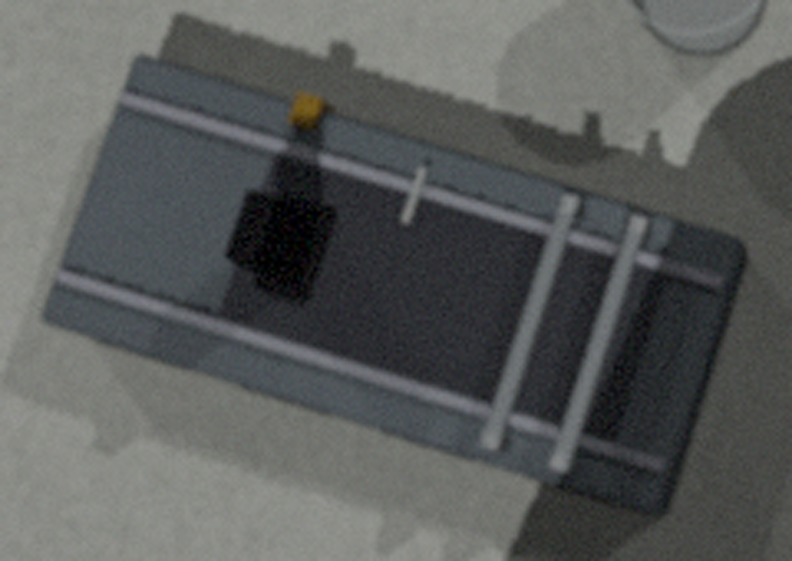

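View pics/sc.png

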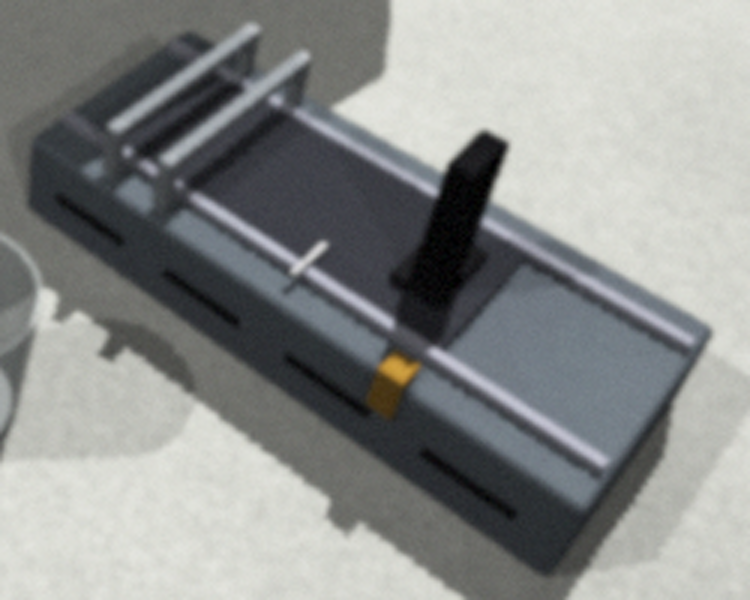

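View pics/tj.png

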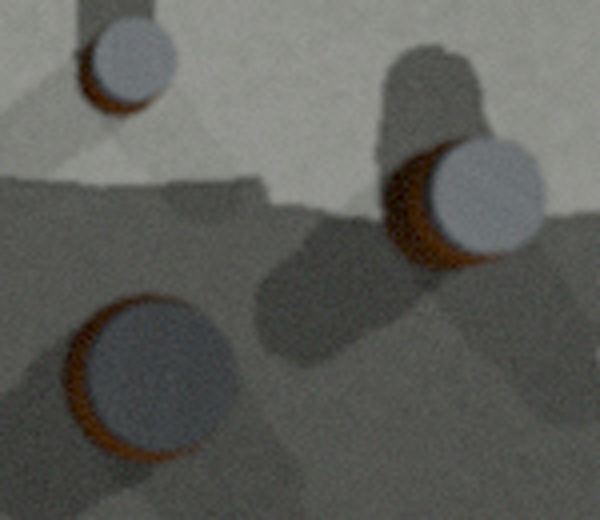

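Run:
```python
from h import *
t=load('top0.png');s=load('scene0.png')
T=lambda u,v:((u+.5)/3.3-.5+50,(v+.5)/3.3-.5+170)
S=lambda u,v:((u+.5)/3-.5+340,(v+.5)/3-.5+230)
J=lambda u,v:((u+.5)/4-.5+360,(v+.5)/4-.5+220)
print('tall',onz(t,J(488,196),.08),onz(t,J(545,196),.08),onz(t,J(431,196),.08))
print('tall scene lid',onz(s,(211,201),.08))
print('squat',onz(t,J(163,375),.058),'small',onz(t,J(135,60),.055))
def tri(s,a,t,b):
    o1,d1=ray(s,a);o2,d2=ray(t,b);A=np.c_[d1,-d2];k=np.linalg.lstsq(A,o2-o1,rcond=None)[0];p,q=o1+k[0]*d1,o2+k[1]*d2
    return (p+q)/2,np.linalg.norm(p-q)
# rail ends: top  r+18:(+x,-x), r-18
R=[T(571,197),T(491,446),T(638,218),T(560,470)]
pts=np.array([onz(t,p,.095) for p in R]);print(pts.round(4), np.linalg.norm(pts[0]-pts[1]),np.linalg.norm(pts[2]-pts[3]))
c=pts.mean(0); d=pts[0]-pts[1]+pts[2]-pts[3]; yaw=np.arctan2(d[1],d[0]);print('rail centre',c,np.degrees(yaw))
# scene rail ends: near +x ends: (168,162) [+18], (115,128) [-18]; far (303,58) , (253,30)
R2=[S(168,162),S(303,58),S(115,129),S(254,30)]
p2=np.array([onz(s,p,.095) for p in R2]);d=p2[0]-p2[1]+p2[2]-p2[3];print('scene',p2.mean(0),np.degrees(np.arctan2(d[1],d[0])),np.linalg.norm(p2[0]-p2[1]))
# box corners top z=.06
B=[T(137,58),T(44,320),T(745,240),T(664,512)]
b=np.array([onz(t,p,.06) for p in B]);print('corners',b.round(4));
Rz=lambda y:np.array([[np.cos(y),-np.sin(y)],[np.sin(y),np.cos(y)]])
for nm,q in(('corners',b),):print(((q[:,:2]-c[:2])@Rz(yaw)).round(4))
def loc(p): return ((p[:2]-c[:2])@Rz(yaw)).round(4)
print('ptr tip',loc(onz(t,T(423,170),.0685)),loc(onz(s,S(294,272),.0685)))
print('clip top',loc(onz(t,T(311,109),.066)), loc(onz(s,S(397,368),.066)))
print('grip top -> ',loc(onz(t,T(247,228),.15)),loc(onz(s,S(490,142),.15)))
print('jug rim',onz(t,(262,157),.09))
print('tri rail',[tri(s,a,t,b)[0].round(4) for a,b in zip(R2,R)])
print(loc(pts[0]),c,yaw)
```

```text
tall [ 0.54350451 -0.37824255  0.08      ] [ 0.54385871 -0.40290696  0.08      ] [ 0.54314685 -0.35370056  0.08      ]
tall scene lid [ 0.55022803 -0.37126461  0.08      ]
squat [ 0.4672269  -0.24321261  0.058     ] small [ 0.60249107 -0.23202757  0.055     ]
[[0.6001 0.0572 0.095 ]
 [0.4754 0.0924 0.095 ]
 [0.5901 0.0233 0.095 ]
 [0.4643 0.058  0.095 ]] 0.12963774229162725 0.13056097550916923
rail centre [0.53248561 0.05772461 0.095     ] -15.582580172810113
scene [0.53682046 0.05946142 0.095     ] -16.335079436450055 0.1251249883075954
corners [[ 0.6755  0.294   0.06  ]
 [ 0.5363  0.3338  0.06  ]
 [ 0.5846 -0.0289  0.06  ]
 [ 0.4444  0.0091  0.06  ]]
[[ 0.0743  0.266 ]
 [-0.0705  0.2669]
 [ 0.0735 -0.0695]
 [-0.0717 -0.0705]]
ptr tip [0.0599 0.0996] [0.0605 0.1006]
clip top [0.074  0.1664] [0.0741 0.1694]
grip top ->  [0.0011 0.1511] [-0.0058  0.1518]
jug rim [ 0.72593947 -0.00400842  0.09      ]
tri rail [array([0.6002, 0.058 , 0.093 ]), array([0.4756, 0.0931, 0.0902]), array([0.5904, 0.0235, 0.093 ]), array([0.4643, 0.0587, 0.0898])]
[0.0653 0.0177] [0.53248561 0.05772461 0.095     ] -0.27196732997152345
```

>>> step_arm(series=[[0.085,0,0,0,0.0945],[0.085,0,0,0,0.0945],[0.085,0,0,0,0.0945],[0.085,0,0,0,0.0945],[0.085,0,0,0,0.0945],[0.085,0,0,0,0.0945],[0.085,0,0,0,0]], grip_force=30)

```text
clock: 0.68
tcp_pos: [0.1587, -0.5265, 0.2309]
ee_rot: [-180.0, 0.0, -16.0]
force: [-0.5, -0.1, -0.2]
opening: 0.0852
```

```bash
cat >> h.py <<'E'
from scipy.spatial.transform import Rotation as Ro
def to(P):
    st=bot.state(); R=Ro.from_euler('xyz',st['ee_rot'],degrees=True).as_matrix()
    d=R.T@(np.array(P)-st['tcp_pos']); print('t',round(st['clock'],2),'tcp',st['tcp_pos'].round(4),'rot',st['ee_rot'].round(2),'F',np.round(st['force'],1),'open',round(st['opening'],4),'j',st['joint_positions'].round(1)); print('tool shift',d.round(4)); return d
E
python3 - <<'E'
from h import *
to([.5435,-.378,.2])
s=load('scene0.png');a=np.linspace(0,2*np.pi,40)
im=s['frame'][:,:,::-1].copy()
for z in(0,.08):
    p=proj(s,np.c_[.5435+.028*np.cos(a),-.378+.028*np.sin(a),0*a+z]); cv2.polylines(im,[np.round(p*16).astype(int)],True,(0,255,0),1,shift=4)
cv2.imwrite('pics/chk.png',cv2.resize(im[180:280,160:310],None,fx=4,fy=4))
E
```

```text
t 0.68 tcp [ 0.1587 -0.5265  0.2309] rot [-1.7997e+02  2.0000e-02 -1.5970e+01] F [-0.5 -0.1 -0.2] open 0.0852 j [-77.   17.2  87.2  -0.   75.7  28.9]
tool shift [ 0.3291 -0.2486  0.031 ]
```

View pics/chk.png

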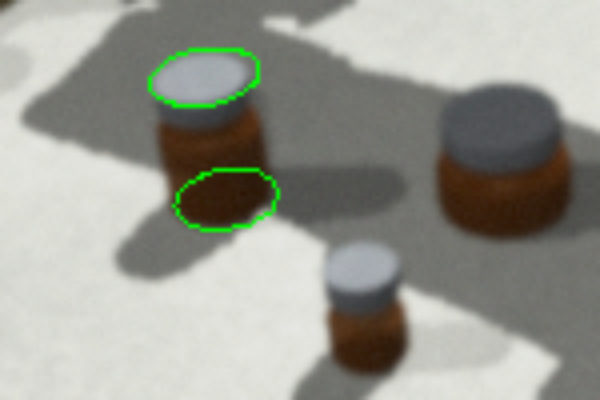

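The drawn jar outline lies within about 2 px of the scene picture, so the jar position holds. I'll move over it now.

>>> step_arm(series=[[0.085,0.02,-0.015,0,0],[0.085,0.028,-0.021,0,0],[0.085,0.028,-0.021,0,0],[0.085,0.028,-0.021,0,0],[0.085,0.028,-0.021,0,0],[0.085,0.028,-0.021,0,0],[0.085,0.028,-0.021,0,0],[0.085,0.028,-0.021,0,0],[0.085,0.028,-0.021,0,0],[0.085,0.028,-0.021,0,0],[0.085,0.028,-0.021,0,0],[0.085,0.02,-0.015,0,0]])

```text
clock: 1.68
tcp_pos: [0.5341, -0.3806, 0.2308]
ee_rot: [-180.0, 0.0, -15.4]
force: [-0.0, -0.7, 0.0]
opening: 0.0847
```

>>> step_arm(series=[[0.085,0.008,-0.008,0,0],[0.085,0,0,0.01,0],[0.085,0,0,0.01,0],[0.085,0,0,0,0]])

```text
clock: 2.02
tcp_pos: [0.5399, -0.3769, 0.2081]
ee_rot: [-179.9, 0.2, -15.7]
force: [0.1, -0.1, -1.2]
opening: 0.0851
```

Run:
```python
from h import *
to([.5435,-.378,.03])
t=snap('top','top1.png'); snap('scene','scene1.png')
```

```text
t 2.02 tcp [ 0.5399 -0.3769  0.2081] rot [-179.92    0.24  -15.71] F [ 0.1 -0.1 -1.2] open 0.0851 j [-38.1  32.4  68.7  -0.   79.1  67.6]
tool shift [0.0045 0.0004 0.1781]
```

View pics/scene1.png

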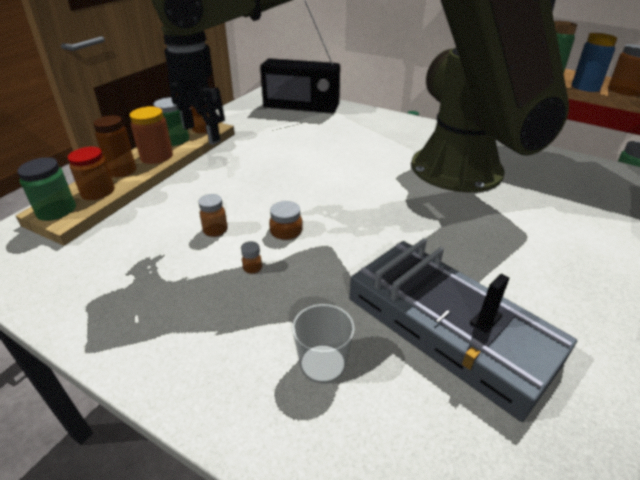

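The gripper appears at scene (210,130), above the jar at (212,215). I'll check that against the projected TCP.

Run:
```python
from h import *
s=load('scene1.png');print(proj(s,[[.5399,-.3769,.2081],[.5435,-.378,0],[.5435,-.378,.08]]))
t=load('top1.png');cv2.imwrite('pics/t1c.png',cv2.resize(t['frame'][180:360,380:560,::-1],None,fx=3,fy=3))
print(proj(t,[[.5399,-.3769,.2081]]))
```

```text
[[202.44190724 141.77304027]
 [216.21980746 229.14827423]
 [210.70228037 198.58883333]]
[[506.96335837 263.34497723]]
```

View pics/t1c.png

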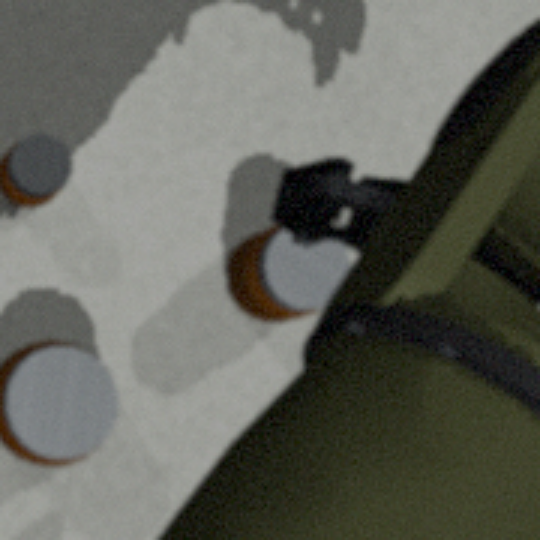

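The projected TCP at (202,142) fits the fingertips, so I'll descend.

>>> step_arm(series=[[0.085,0.004,0,0.01,0],[0.085,0,0,0.02,0],[0.085,0,0,0.02,0],[0.085,0,0,0.02,0],[0.085,0,0,0.02,0],[0.085,0,0,0.02,0],[0.085,0,0,0.02,0],[0.085,0,0,0.02,0],[0.085,0,0,0.015,0],[0.085,0,0,0.01,0],[0.085,0,0,0,0],[0.085,0,0,0,0]])

```text
clock: 3.12
tcp_pos: [0.5454, -0.378, 0.0364]
ee_rot: [180.0, 0.0, -15.7]
force: [0.1, 0.8, -0.5]
opening: 0.0851
```

Run:
```python
from h import *
to([.5435,-.378,.03])
s=snap('scene','scene2.png'); cv2.imwrite('pics/s2c.png',cv2.resize(s['frame'][130:290,130:330,::-1],None,fx=4,fy=4,interpolation=cv2.INTER_CUBIC)[:600])
```

```text
t 3.12 tcp [ 0.5454 -0.378   0.0364] rot [180.     0.   -15.72] F [ 0.1  0.8 -0.5] open 0.0851 j [-37.9  43.   75.6  -0.   61.4  67.8]
tool shift [-0.0019  0.0005  0.0064]
```

View pics/s2c.png

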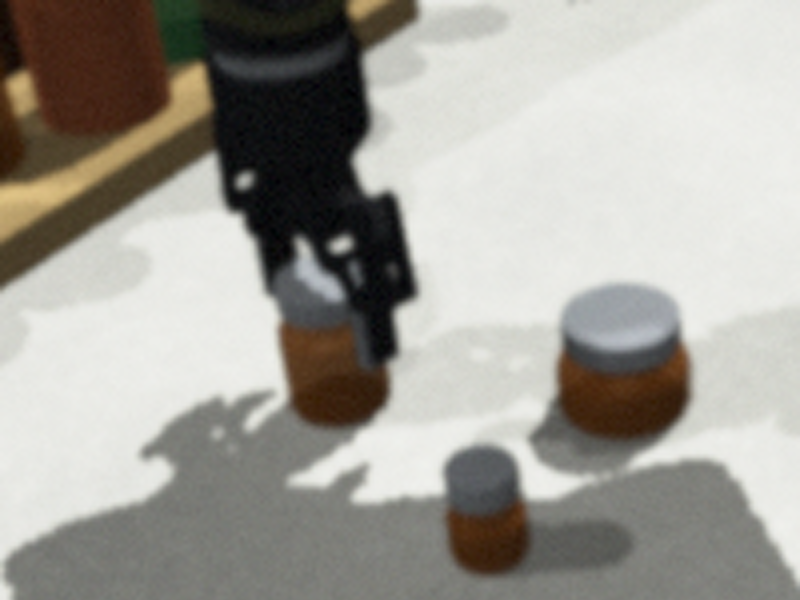

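>>> step_arm(series=[[0.085,-0.002,0,0.006,0],[0.085,0,0,0,0],[0.05,0,0,0,0],[0.05,0,0,0,0],[0.05,0,0,0,0],[0.05,0,0,0,0],[0.05,0,0,0,0],[0.05,0,0,0,0]], grip_force=35)

```text
clock: 3.83
tcp_pos: [0.5438, -0.3774, 0.0311]
ee_rot: [180.0, -0.1, -15.7]
force: [-1.8, 0.7, 6.1]
opening: 0.0547
```

Run:
```python
from h import *
to([.5435,-.378,.03])
```

```text
t 3.83 tcp [ 0.5438 -0.3774  0.0311] rot [ 1.7997e+02 -5.0000e-02 -1.5710e+01] F [-1.8  0.7  6.1] open 0.0547 j [-37.9  43.2  76.1  -0.   60.7  67.8]
tool shift [-0.0002  0.0006  0.0011]
```

>>> step_arm(series=[[0.045,0,0,0,0],[0.045,0,0,-0.005,0],[0.045,0,0,-0.01,0],[0.045,0,0,-0.02,0],[0.045,0,0,-0.025,0],[0.045,0,0,-0.025,0],[0.045,0,0,-0.025,0],[0.045,0,0,-0.025,0],[0.045,0,0,-0.02,0],[0.045,0,0,-0.01,0],[0.045,0,0,0,0],[0.045,0,0,0,0]])

```text
clock: 4.83
tcp_pos: [0.5434, -0.377, 0.1948]
ee_rot: [-180.0, 0.0, -15.7]
force: [-0.9, -0.7, -3.2]
opening: 0.0544
```

Run:
```python
from h import *
to([.533,.058,.19])
s=snap('scene','scene3.png'); cv2.imwrite('pics/s3c.png',cv2.resize(s['frame'][40:240,100:350,::-1],None,fx=3,fy=3,interpolation=cv2.INTER_CUBIC)[:600])
```

```text
t 4.83 tcp [ 0.5434 -0.377   0.1948] rot [-1.7999e+02  2.0000e-02 -1.5710e+01] F [-0.9 -0.7 -3.2] open 0.0544 j [-37.9  33.2  69.2  -0.   77.6  67.8]
tool shift [-0.1278 -0.416   0.0049]
```

View pics/s3c.png

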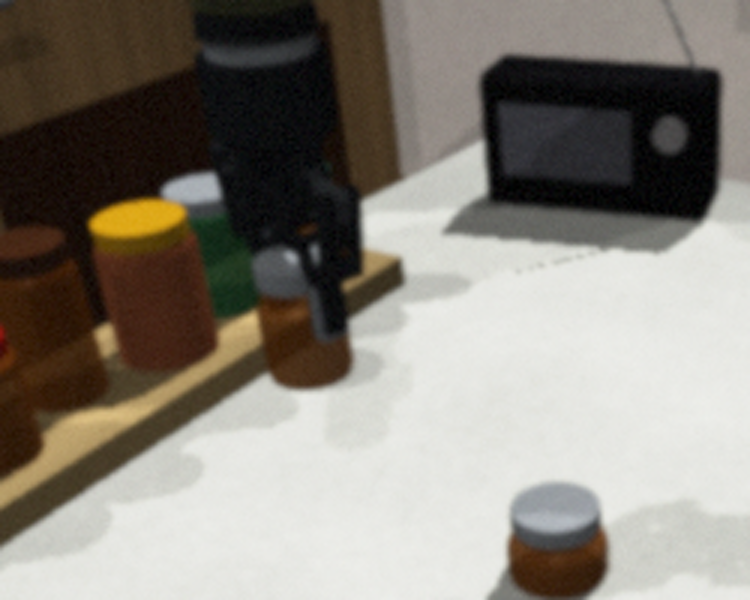

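>>> step_arm(series=[[0.045,-0.005,-0.015,0,0],[0.045,-0.008,-0.026,0,0],[0.045,-0.01,-0.032,0,0],[0.045,-0.01,-0.032,0,0],[0.045,-0.01,-0.032,0,0],[0.045,-0.01,-0.032,0,0],[0.045,-0.01,-0.032,0,0],[0.045,-0.01,-0.032,0,0],[0.045,-0.01,-0.032,0,0],[0.045,-0.01,-0.032,0,0],[0.045,-0.01,-0.032,0,0],[0.045,-0.01,-0.032,0,0]])

```text
clock: 5.88
tcp_pos: [0.5316, 0.0025, 0.1938]
ee_rot: [180.0, 0.1, -15.7]
force: [0.6, 0.5, -1.1]
opening: 0.0545
```

>>> step_arm(series=[[0.045,-0.008,-0.026,0,0],[0.045,-0.005,-0.016,0,0],[0.045,0,-0.008,0,0],[0.045,0,0,0,0],[0.045,0,0,0,0],[0.045,0,0,0,0]])

```text
clock: 6.38
tcp_pos: [0.5335, 0.0515, 0.1948]
ee_rot: [180.0, 0.0, -15.8]
force: [0.3, 0.0, -2.1]
opening: 0.0547
```

Run:
```python
from h import *
to([.533,.058,.14])
s=snap('scene','scene4.png');snap('top','top4.png')
```

```text
t 6.38 tcp [0.5335 0.0515 0.1948] rot [ 1.7998e+02  4.0000e-02 -1.5770e+01] F [ 0.3  0.  -2.1] open 0.0547 j [  1.6  17.3  92.   -0.   70.7 107.4]
tool shift [-0.0022 -0.0061  0.0548]
```

View pics/scene4.png

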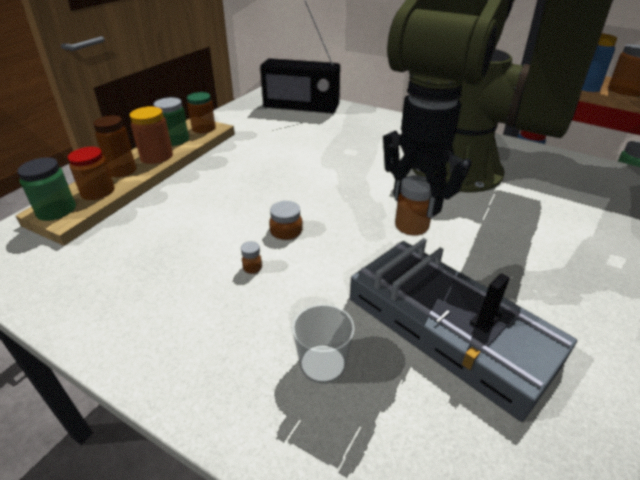

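View pics/top4.png

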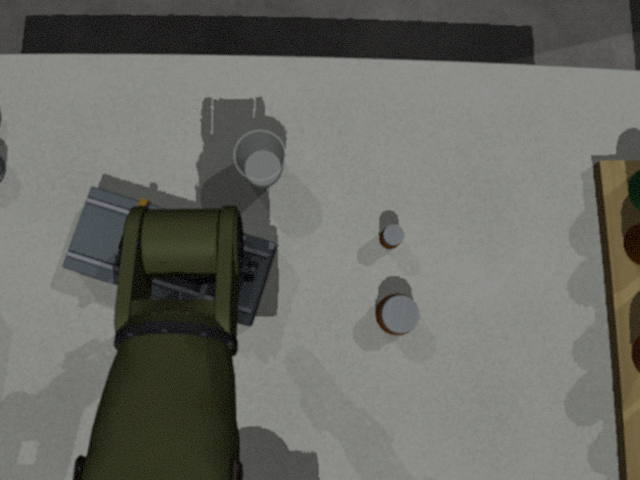

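The jar is held over the rails at scene (413,205). The top view is blocked by the arm, so I'll go closer and check in the scene view.

>>> step_arm(series=[[0.045,-0.001,-0.003,0.005,0],[0.045,-0.001,-0.0035,0.01,0],[0.045,0,0,0.015,0],[0.045,0,0,0.013,0],[0.045,0,0,0.01,0],[0.045,0,0,0.006,0],[0.045,0,0,0,0],[0.045,0,0,0,0]])

```text
clock: 7.15
tcp_pos: [0.5335, 0.0594, 0.1363]
ee_rot: [180.0, 0.0, -15.7]
force: [-0.5, 0.5, -1.0]
opening: 0.054
```

Run:
```python
from h import *
to([.534,.0585,.126])
s=snap('scene','scene5.png'); cv2.imwrite('pics/s5c.png',cv2.resize(s['frame'][150:320,340:540,::-1],None,fx=3.5,fy=3.5,interpolation=cv2.INTER_CUBIC)[:600])
```

```text
t 7.15 tcp [0.5335 0.0594 0.1363] rot [ 1.800e+02  1.000e-02 -1.572e+01] F [-0.5  0.5 -1. ] open 0.054 j [  2.4  21.1  95.3   0.   63.6 108.2]
tool shift [0.0007 0.0007 0.0103]
```

View pics/s5c.png

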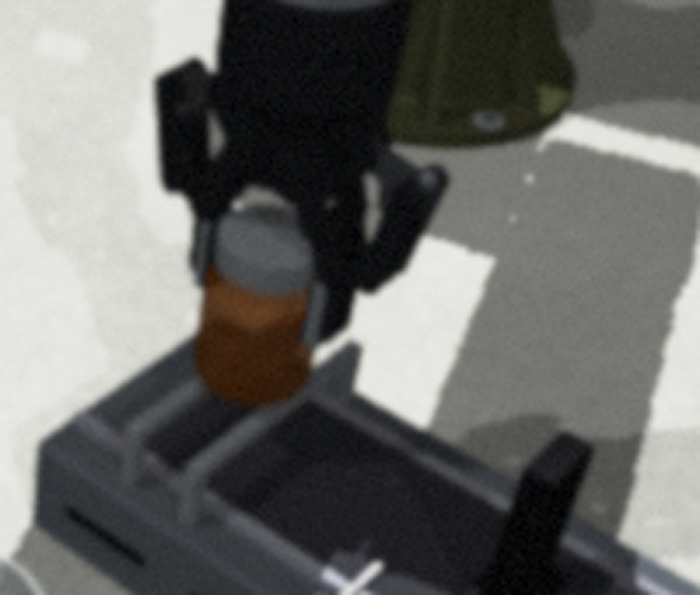

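Run:
```python
from h import *
s=load('scene5.png');a=np.linspace(0,2*np.pi,60)
def ext(x,y,z):
    p=proj(s,np.c_[x+.028*np.cos(a),y+.028*np.sin(a),0*a+z]); p=((p-[340,150])+.5)*3.5-.5
    return p[:,0].min(),p[:,0].max(),p[:,1].max()
for P in((.5335,.0594),(.537,.0594),(.53,.0594),(.5335,.063)): print(P,np.round(ext(*P,.105),1))
# rail geometry projected with centre (.534,.0585), yaw -15.7
y=np.radians(-15.7);R=np.array([[np.cos(y),-np.sin(y)],[np.sin(y),np.cos(y)]])
im=s['frame'][150:320,340:540,::-1]; im=cv2.resize(im,None,fx=3.5,fy=3.5)
for c,col in(((.534,.0585),(0,255,0)),):
  for yy in(-.018,.018):
    q=np.array([[.066,yy-.004],[.066,yy+.004],[-.066,yy+.004],[-.066,yy-.004]])@R.T+c
    p=(proj(s,np.c_[q,[.095]*4])-[340,150]+.5)*3.5-.5
    cv2.polylines(im,[np.round(p).astype(int)],True,col,1)
p=(proj(s,np.c_[.5335+.028*np.cos(a),.0594+.028*np.sin(a),0*a+.105])-[340,150]+.5)*3.5-.5
cv2.polylines(im,[np.round(p).astype(int)],True,(255,255,0),1)
cv2.imwrite('pics/s5d.png',im[:595])
```

```text
(0.5335, 0.0594) [194.9 312.8 406.8]
(0.537, 0.0594) [192.1 310.4 411.1]
(0.53, 0.0594) [197.7 315.2 402.4]
(0.5335, 0.063) [201.9 320.  409.4]
```

View pics/s5d.png

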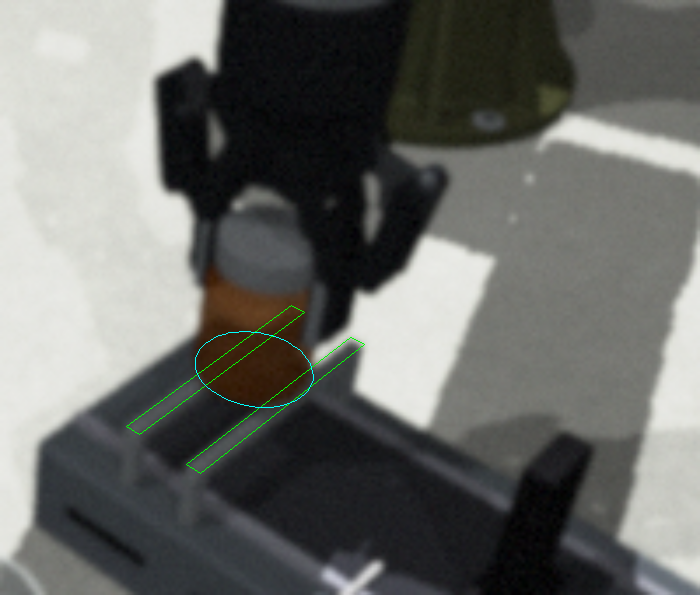

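The projected rails and the jar base ellipse both match the picture within about 1 mm, so I'll lower it onto the rails.

>>> step_arm(series=[[0.045,0.001,0,0.003,0],[0.045,0,0,0.003,0],[0.045,0,0,0.002,0],[0.045,0,0,0.001,0],[0.045,0,0,0,0],[0.045,0,0,0,0]])

```text
clock: 7.7
tcp_pos: [0.5344, 0.0591, 0.1273]
ee_rot: [-180.0, -0.0, -15.7]
force: [-0.0, 0.1, -1.3]
opening: 0.0542
```

Run:
```python
from h import *
to([.534,.0585,.126])
```

```text
t 7.7 tcp [0.5344 0.0591 0.1273] rot [-180.     -0.    -15.71] F [-0.   0.1 -1.3] open 0.0542 j [  2.4  21.9  95.6   0.   62.5 108.1]
tool shift [-0.0002  0.0007  0.0013]
```

>>> step_arm(series=[[0.045,0,0,0.001,0],[0.045,0,0,0,0],[0.045,0,0,0,0]])

```text
clock: 7.95
tcp_pos: [0.5344, 0.0591, 0.1263]
ee_rot: [180.0, 0.0, -15.7]
force: [-0.8, 0.9, -3.3]
opening: 0.0545
```

>>> step_arm(series=[[0.045,0,0,0.001,0],[0.045,0,0,0,0],[0.045,0,0,0,0]])

```text
clock: 8.2
tcp_pos: [0.5346, 0.0591, 0.1261]
ee_rot: [-180.0, -0.1, -15.7]
force: [-2.6, -0.8, 4.7]
opening: 0.0542
```

Contact came at the expected height. I'll release and retreat straight up.

>>> step_arm(series=[[0.056,0,0,0,0],[0.06,0,0,0,0],[0.065,0,0,0,0],[0.075,0,0,0,0],[0.085,0,0,0,0],[0.085,0,0,0,0],[0.085,0,0,0,0],[0.085,0,0,0,0]])

```text
clock: 8.87
tcp_pos: [0.5344, 0.0591, 0.1253]
ee_rot: [180.0, 0.0, -15.7]
force: [0.2, -0.1, -0.6]
opening: 0.0851
```

>>> step_arm(series=[[0.085,0,0,-0.004,0],[0.085,0,0,-0.008,0],[0.085,0,0,-0.015,0],[0.085,0,0,-0.02,0],[0.085,0,0,-0.02,0],[0.085,0,0,-0.02,0],[0.085,0,0,-0.015,0],[0.085,0,0,-0.008,0],[0.085,0,0,0,0]])

```text
clock: 9.62
tcp_pos: [0.5349, 0.0591, 0.2374]
ee_rot: [-179.9, -0.2, -15.7]
force: [-0.6, 0.1, -0.5]
opening: 0.085
```

Run:
```python
from h import *
c=np.array([.534,.0585]);y=np.radians(-15.7);R=np.array([[np.cos(y),-np.sin(y)],[np.sin(y),np.cos(y)]])
h=c+R@[0,.15];print(h)
to([*h,.24])
s=snap('scene','scene6.png'); cv2.imwrite('pics/s6c.png',cv2.resize(s['frame'][150:320,340:540,::-1],None,fx=3.5,fy=3.5,interpolation=cv2.INTER_CUBIC)[:595])
```

```text
[0.57459007 0.20290376]
t 9.62 tcp [0.5349 0.0591 0.2374] rot [-179.94   -0.18  -15.71] F [-0.6  0.1 -0.5] open 0.085 j [  2.4  15.3  88.7   0.   75.8 108.1]
tool shift [-0.0007 -0.1491 -0.0024]
```

View pics/s6c.png

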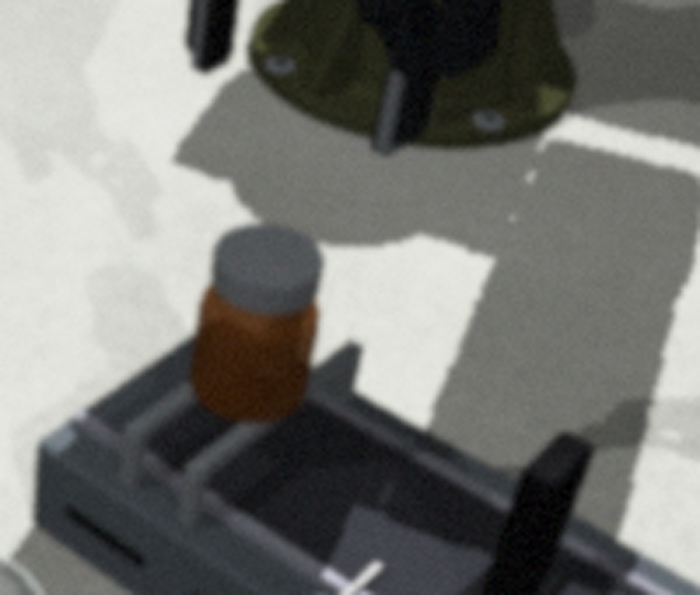

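The jar stands upright on both rails at crop (255,320). Next I'll move to the grip.

>>> step_arm(series=[[0.085,0,-0.01,0,0],[0.085,0,-0.022,0,0],[0.085,0,-0.025,0,0],[0.085,0,-0.025,0,0],[0.085,0,-0.025,0,0],[0.085,0,-0.022,0,0],[0.085,0,-0.012,0,0],[0.085,0,-0.008,0,0],[0.085,0,0,0,0],[0.085,0,0,0,0]])

```text
clock: 10.5
tcp_pos: [0.5746, 0.2021, 0.2348]
ee_rot: [180.0, 0.0, -15.7]
force: [-0.4, 0.3, 0.9]
opening: 0.0847
```

Run:
```python
from h import *
to([.5746,.2029,.11])
s=snap('scene','scene7.png'); t=snap('top','top7.png')
cv2.imwrite('pics/s7c.png',cv2.resize(s['frame'][150:390,340:590,::-1],None,fx=2.5,fy=2.5,interpolation=cv2.INTER_CUBIC)[:600])
```

```text
t 10.5 tcp [0.5746 0.2021 0.2348] rot [ 1.7997e+02  3.0000e-02 -1.5710e+01] F [-0.4  0.3  0.9] open 0.0847 j [ 15.9  24.7  76.5  -0.   78.8 121.7]
tool shift [-1.000e-04 -8.000e-04  1.248e-01]
```

View pics/s7c.png

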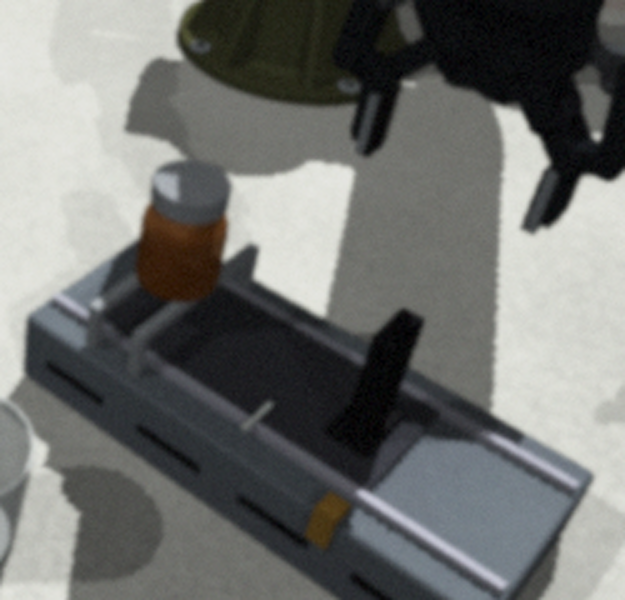

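View pics/top7.png

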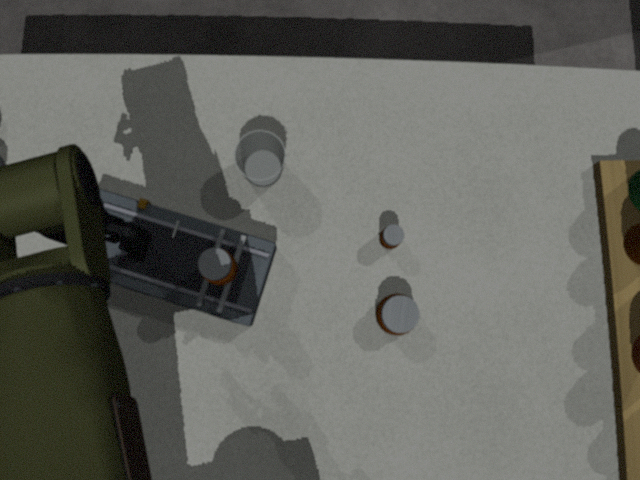

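>>> step_arm(series=[[0.085,0,-0.001,0.01,0],[0.085,0,0,0.02,0],[0.085,0,0,0.02,0],[0.085,0,0,0.02,0],[0.085,0,0,0.02,0],[0.085,0,0,0.02,0],[0.085,0,0,0.013,0],[0.085,0,0,0.007,0],[0.085,0,0,0,0],[0.085,0,0,0,0]])

```text
clock: 11.43
tcp_pos: [0.5753, 0.2034, 0.1058]
ee_rot: [-180.0, -0.0, -15.7]
force: [-0.5, -0.4, 0.4]
opening: 0.0847
```

Run:
```python
from h import *
to([.5746,.2029,.10])
t=load('top7.png'); im=cv2.resize(t['frame'][190:340,100:290,::-1],None,fx=4,fy=4,interpolation=cv2.INTER_CUBIC)
a=np.linspace(0,2*np.pi,60);p=(proj(t,np.c_[.534+.028*np.cos(a),.0585+.028*np.sin(a),0*a+.175])-[100,190]+.5)*4-.5
cv2.polylines(im,[np.round(p).astype(int)],True,(0,255,0),1);cv2.imwrite('pics/t7c.png',im)
s=snap('scene','scene8.png')
cv2.imwrite('pics/s8c.png',cv2.resize(s['frame'][190:390,340:590,::-1],None,fx=3,fy=3,interpolation=cv2.INTER_CUBIC)[:600])
```

```text
t 11.43 tcp [0.5753 0.2034 0.1058] rot [-1.7998e+02 -3.0000e-02 -1.5720e+01] F [-0.5 -0.4  0.4] open 0.0847 j [ 16.   31.8  83.9   0.   64.2 121.8]
tool shift [-0.0005  0.0007  0.0058]
```

View pics/t7c.png

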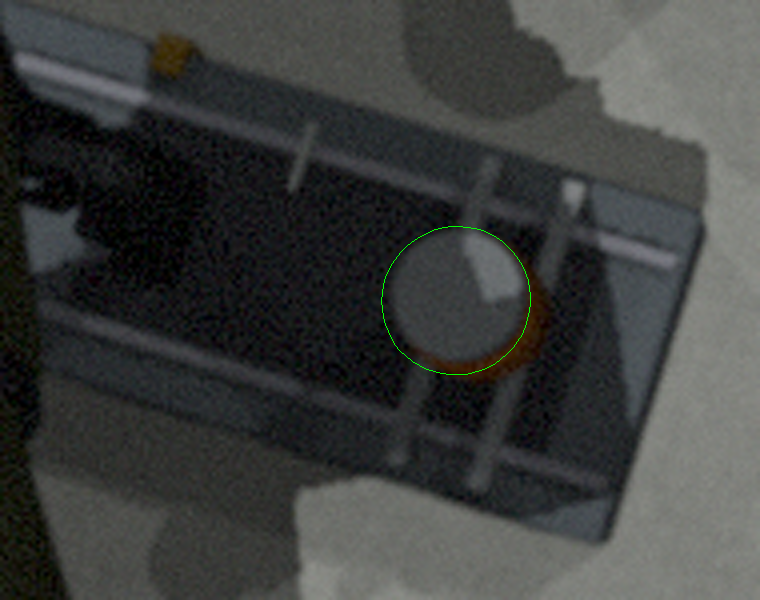

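View pics/s8c.png

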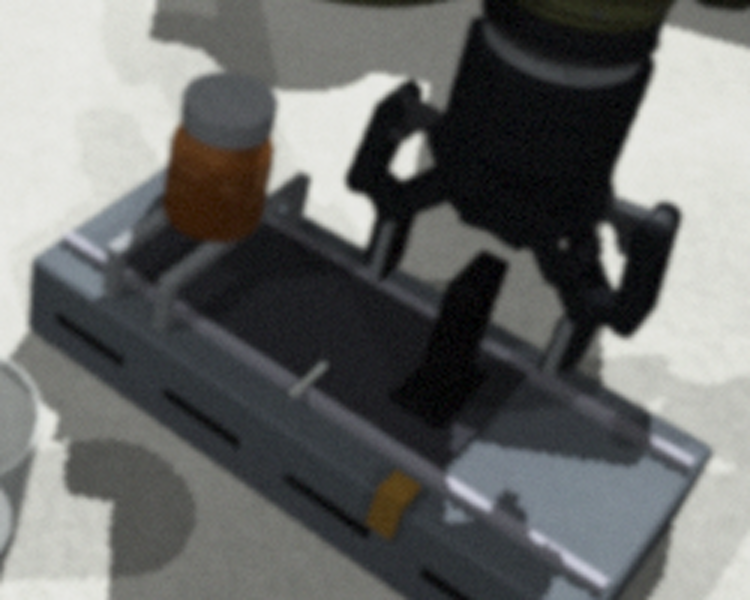

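The jar is centred on the rails. Before closing I'll check the finger alignment around the grip.

Run:
```python
from h import *
s=load('scene8.png'); im=cv2.resize(s['frame'][190:390,340:590,::-1],None,fx=3,fy=3,interpolation=cv2.INTER_CUBIC)
im=cv2.convertScaleAbs(im,alpha=2,beta=20)
c=np.array([.534,.0585]);y=np.radians(-15.7);R=np.array([[np.cos(y),-np.sin(y)],[np.sin(y),np.cos(y)]])
def dr(pts,z,col,cl=True):
    q=np.array(pts)@R.T+c;p=(proj(s,np.c_[q,[z]*len(q)])-[340,190]+.5)*3-.5;cv2.polylines(im,[np.round(p).astype(int)],cl,col,1)
sq=[[.018,.142],[.018,.158],[-.018,.158],[-.018,.142]]
dr(sq,.15,(0,255,0));dr(sq,.074,(0,255,0))
for yy in(.15-.0425,.15+.0425): dr([[.011,yy],[-.011,yy]],.1058,(0,0,255)); dr([[.011,yy],[-.011,yy]],.1188,(255,0,255))
dr([[.062,.1665],[.062,.1665]],.066,(0,255,255))
cv2.imwrite('pics/s8d.png',im[:600])
```

```text
(no output)
```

View pics/s8d.png

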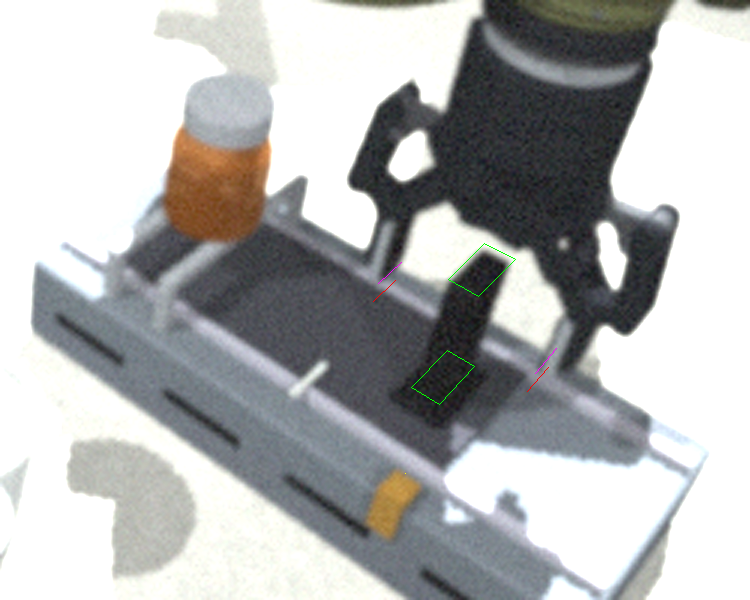

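Projected fingers and grip agree with the picture within about 3 mm, so I'll lower slightly and close.

>>> step_arm(series=[[0.085,0,0.001,0.005,0],[0.06,0,0,0,0],[0.04,0,0,0,0],[0.02,0,0,0,0],[0.01,0,0,0,0],[0.01,0,0,0,0],[0.01,0,0,0,0],[0.005,0,0,0,0],[0.005,0,0,0,0],[0.005,0,0,0,0],[0.005,0,0,0,0],[0.005,0,0,0,0]], grip_force=60)

```text
clock: 12.48
tcp_pos: [0.5748, 0.2028, 0.1005]
ee_rot: [-180.0, -0.0, -15.7]
force: [0.5, 5.3, 4.7]
opening: 0.0148
```

Run:
```python
from h import *
to([.5746,.2029,.10])
```

```text
t 12.48 tcp [0.5748 0.2028 0.1005] rot [-1.7996e+02 -2.0000e-02 -1.5710e+01] F [0.5 5.3 4.7] open 0.0148 j [ 16.   32.1  84.2   0.   63.6 121.7]
tool shift [-0.0002 -0.      0.0005]
```

>>> step_arm(series=[[0.005,0,-0.002,0,0],[0.005,0,-0.004,0,0],[0.005,0,-0.006,0,0],[0.005,0,-0.006,0,0],[0.005,0,-0.006,0,0],[0.005,0,-0.006,0,0],[0.005,0,-0.006,0,0],[0.005,0,-0.006,0,0],[0.005,0,-0.006,0,0],[0.005,0,-0.004,0,0],[0.005,0,-0.002,0,0],[0.005,0,0,0,0]])

```text
clock: 13.48
tcp_pos: [0.5895, 0.2536, 0.1005]
ee_rot: [179.9, -0.0, -15.7]
force: [-3.3, -7.5, 7.4]
opening: 0.0156
```

Run:
```python
from h import *
to([.5746,.2029,.10])
s=snap('scene','scene9.png');t=snap('top','top9.png')
cv2.imwrite('pics/s9c.png',cv2.resize(s['frame'][190:390,340:590,::-1],None,fx=3,fy=3,interpolation=cv2.INTER_CUBIC)[:600])
cv2.imwrite('pics/t9c.png',cv2.resize(t['frame'][170:340,50:290,::-1],None,fx=3.3,fy=3.3,interpolation=cv2.INTER_CUBIC))
```

```text
t 13.48 tcp [0.5895 0.2536 0.1005] rot [179.89  -0.   -15.73] F [-3.3 -7.5  7.4] open 0.0156 j [ 2.000e+01  3.590e+01  7.810e+01 -1.000e-01  6.600e+01  1.258e+02]
tool shift [-0.0006  0.0529  0.0006]
```

View pics/s9c.png

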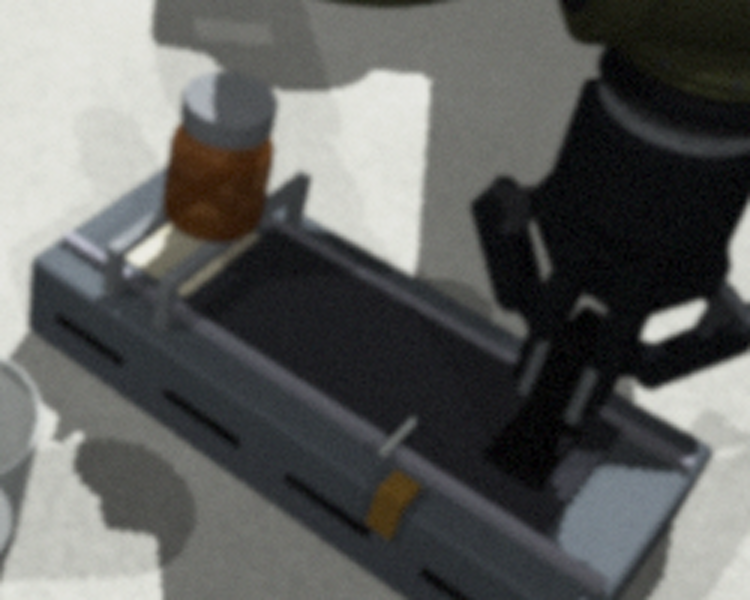

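View pics/t9c.png

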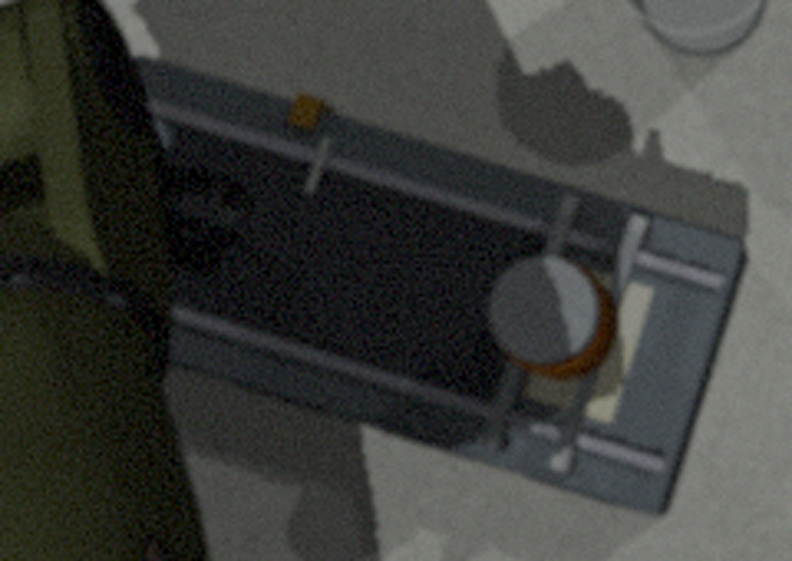

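Run:
```python
from h import *
c=np.array([.534,.0585]);y=np.radians(-15.7);R=np.array([[np.cos(y),-np.sin(y)],[np.sin(y),np.cos(y)]])
loc=lambda p:((p[:2]-c)@R).round(4)
for n,roi in(('scene0.png',(340,470,440,380)),('top0.png',(120,190,165,215)),('scene9.png',(340,470,440,380)),('top9.png',(120,190,165,215))):
    s=load(n);hsv=cv2.cvtColor(s['frame'],cv2.COLOR_RGB2HSV)
    m=cv2.inRange(hsv,(8,110,50),(30,255,255));k=np.zeros_like(m)
    x0,y0,x1,y1=(455,340,490,375) if 'scene' in n else roi
    k[y0:y1,x0:x1]=m[y0:y1,x0:x1]
    cs=max(cv2.findContours(k,cv2.RETR_EXTERNAL,cv2.CHAIN_APPROX_NONE)[0],key=cv2.contourArea)[:,0]
    M=k>0; vv,uu=np.nonzero(M)
    print(n,'mean px',uu.mean(),vv.mean(),'n',len(uu))
    for z in(.06,.066):
        L=np.array([loc(onz(s,p,z)) for p in np.c_[uu,vv]]); print(' z',z,'x',np.percentile(L[:,0],[2,98]),'y',np.percentile(L[:,1],[2,50,98]))
T=lambda u,v:((u+.5)/3.3-.5+50,(v+.5)/3.3-.5+170)
S=lambda u,v:((u+.5)/3-.5+340,(v+.5)/3-.5+190)
t=load('top9.png');s=load('scene9.png')
print('ptr',loc(onz(t,T(325,141),.0685)),loc(onz(s,S(382,454),.0685)))
print('clip scene top edge corners',[loc(onz(s,S(*p),.064)) for p in((397,470),(422,487),(405,505),(376,488))])
```

```text
scene0.png mean px 470.07441860465116 357.0883720930233 n 215
 z 0.06 x [0.05864  0.095388] y [0.160628 0.1696   0.177772]
 z 0.066 x [0.063812 0.100088] y [0.162128 0.1711   0.179072]
top0.png mean px 142.53333333333333 202.92 n 75
 z 0.06 x [0.06424  0.079352] y [0.16224 0.1697  0.17616]
 z 0.066 x [0.06354  0.078604] y [0.16034 0.1678  0.17426]
scene9.png mean px 470.1032863849765 357.2769953051643 n 213
 z 0.06 x [0.059024 0.0951  ] y [0.161424 0.1697   0.177776]
 z 0.066 x [0.064124 0.0998  ] y [0.162924 0.1712   0.179076]
top9.png mean px 142.03389830508473 203.08474576271186 n 59
 z 0.06 x [0.06458  0.078268] y [0.16428 0.1702  0.17632]
 z 0.066 x [0.06388  0.077484] y [0.16238 0.1683  0.17442]
ptr [0.0582 0.1522] [0.0618 0.1529]
clip scene top edge corners [array([0.0613, 0.1622]), array([0.0617, 0.1762]), array([0.0769, 0.1759]), array([0.0781, 0.1607])]
```

The clip spans about y = 162–176 mm with its middle at 169, and the pointer is at 152.5, so about 16.5 mm is left to pull.

>>> step_arm(series=[[0.005,0,-0.002,0,0],[0.005,0,-0.004,0,0],[0.005,0,-0.005,0,0],[0.005,0,-0.004,0,0],[0.005,0,-0.0015,0,0],[0.005,0,0,0,0],[0.005,0,0,0,0],[0.005,0,0,0,0]])

```text
clock: 14.25
tcp_pos: [0.5939, 0.269, 0.1005]
ee_rot: [179.9, 0.0, -15.8]
force: [-4.3, -8.3, 6.8]
opening: 0.0153
```

Run:
```python
from h import *
to([.5746,.2029,.10])
s=snap('scene','scene10.png');t=snap('top','top10.png')
cv2.imwrite('pics/s10c.png',cv2.resize(s['frame'][190:390,340:590,::-1],None,fx=3,fy=3,interpolation=cv2.INTER_CUBIC)[:600])
cv2.imwrite('pics/t10c.png',cv2.resize(t['frame'][170:340,50:290,::-1],None,fx=3.3,fy=3.3,interpolation=cv2.INTER_CUBIC))
```

```text
t 14.25 tcp [0.5939 0.269  0.1005] rot [179.87   0.   -15.75] F [-4.3 -8.3  6.8] open 0.0153 j [ 2.12e+01  3.71e+01  7.61e+01 -1.00e-01  6.69e+01  1.27e+02]
tool shift [-0.0006  0.0688  0.0007]
```

View pics/s10c.png

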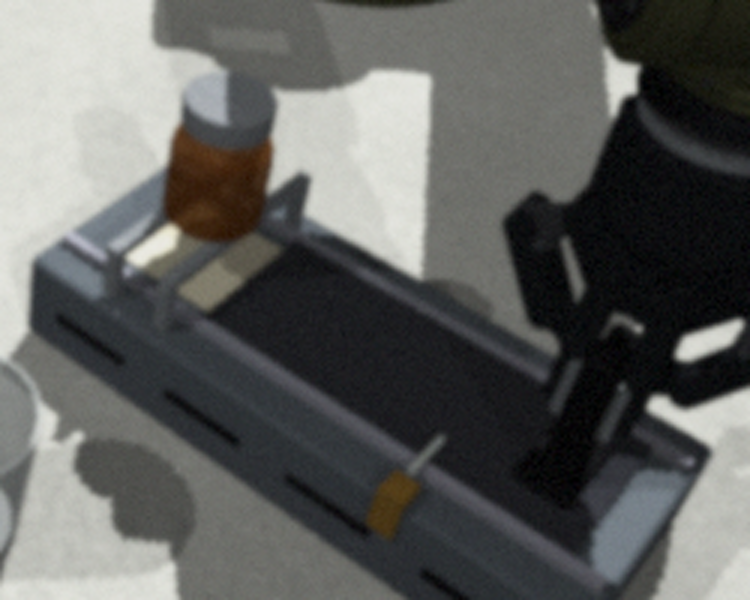

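View pics/t10c.png

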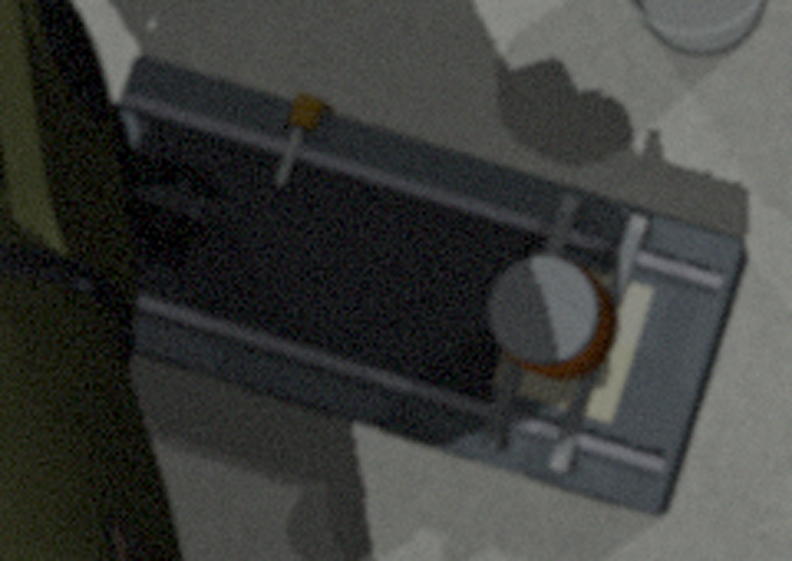

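The pointer tip meets the middle of the clip in both views (scene crop (410,470), top crop (297,128)). The window is lit and the jar still stands. I'll hold briefly and confirm it's steady.

>>> step_arm(series=[[0.005,0,0,0,0],[0.005,0,0,0,0],[0.005,0,0,0,0],[0.005,0,0,0,0],[0.005,0,0,0,0],[0.005,0,0,0,0]])

```text
clock: 14.85
tcp_pos: [0.5939, 0.2689, 0.1005]
ee_rot: [179.9, 0.0, -15.8]
force: [-2.7, -8.1, 7.6]
opening: 0.0155
```

Run:
```python
from h import *
to([.5746,.2029,.10]); t=snap('top','top11.png'); s=snap('scene','scene11.png')
a=load('scene10.png')['frame'].astype(int);print(abs(s['frame'].astype(int)-a)[330:390,440:520].mean())
S=lambda u,v:((u+.5)/3-.5+340,(v+.5)/3-.5+190)
c=np.array([.534,.0585]);y=np.radians(-15.7);R=np.array([[np.cos(y),-np.sin(y)],[np.sin(y),np.cos(y)]])
print(((onz(s,S(410,471),.0685)[:2]-c)@R).round(4))
print(bot.close_job())
```

```text
t 14.85 tcp [0.5939 0.2689 0.1005] rot [179.87   0.   -15.76] F [-2.7 -8.1  7.6] open 0.0155 j [ 2.12e+01  3.71e+01  7.61e+01 -1.00e-01  6.69e+01  1.27e+02]
tool shift [-0.0007  0.0688  0.0006]
2.5018055555555554
[0.0612 0.1681]
the job is handed in; nothing more can be done
None
```

I stood the tallest jar on the rails over the closed window and let go of it. I then pulled the shutter out about 69 mm by its grip and handed the job in at about 15 s, still holding it there.

- **Jar:** It stands upright across both rails. A top-view check after release showed it centred to within about 2 mm, and it still stood there in the last pictures I viewed.
- **Pointer:** Its tip measured y = 168 mm, against a clip spanning about 162–176 mm (middle 169). Both camera views show it at the middle of the clip.
- **Hold:** The pose was steady over the last 0.6 s, at a pull of about 9 N with the grip held at 15.5 mm opening.
- **Other objects:** The arm never went near the other two jars or the jug. I did not re-measure them at the end.
- **Disagreement:** The first scene-view estimates of the rail centre and the jar differed from the top view by about 4 and 10 mm. Those scene pixels were picked roughly, and later overlays in the scene view agreed with the top-view positions to about 1–3 mm.

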